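# Snap the gear guard back onto the dough sheeter

### The arm

A 7-joint arm with a two-finger parallel gripper is mounted at the origin on the work surface. World frame = base frame: x ahead of the robot, y to its left, z up, the work surface at z = 0. Lengths are in m, angles in rad, forces in N, time in s.
With the tool pointing down it reaches from about 0.35 to 0.9 m from the base axis. Payload 7.2 kg.
Tool frame: the origin (TCP) lies on the centre line of the jaws, within the pads' length; the fingertips stand 17 mm ahead of it and the grasp point (between the pads) lies 2 mm behind it (arm.tip_reach is the distance from the TCP to the fingertips, in m); z points along the fingers, y is the line along which they close (so a half turn about z gives the same grasp; the last joint's range is limited). The gripper opens to 88 mm and grips with 3 to 60 N. Pads are 20 mm wide; open, the fingers measure 115 mm over their backs; the gripper's body (75 mm by 178 mm) begins 61 mm behind the grasp point.
Start: joints at [-1.385, 0.411, -0.013, 1.596, 0.006, 1.134, -0.082], TCP at [0.157, 0.605, 0.24] pointing down, gripper open.
Joint ranges: [-2.95, 2.95], [-0.29, 1.99], [-1.47, 1.44], [0.14, 2.54], [-1.03, 4.17], [0.13, 1.85], [-2.86, 2.86]. Speed limits (rad/s): [2.39, 2.39, 3.01, 3.01, 3.14, 3.14, 3.14].

### API

Orientations are given as a rotation vector (axis times angle).
In Python, from workcell import arm, imaging, workorder gives the robot as it stands.
- The arm moves only by the shell command python3 -m crank 'ROWS' [FORCE]. ROWS is JSON, a list of rows, each an object with "claw": the closure in counts, from 0 (fully open) to 255 (shut); "offset": the shift along the tool's x, y, z in cm, a list of three; "turn": the turn, a rotation vector about the tool's x, y, z in rad, a list of three. In form: [{"claw": claw, "offset": [x, y, z], "turn": [rx, ry, rz]}, ...]. A call has exactly 10 rows; each row shifts and turns the commanded pose from where the row before left it, along the tool's axes as they then stand; what a row does not reach is not made up. A row lasts 1/10 s, in which the tool goes at most 50 mm and 8.59 degrees, less where a joint would pass 70% of its speed; a pose out of reach is approached as far as the arm can. A call is refused whole if a number of a shift passes 5 or a number of a turn 0.15, either way. A call with a gripper value outside its range is refused whole. The fingers move at their own pace and stop on an object; FORCE is the grip in N (left out, the last holds). Time passes only in rows, so rows that do not move let the fingers close, or fill a call up. It gives the time, the measured TCP pose, the force, the opening and the grip force at its end, in the units of the state.
- arm.get_obs(): the state, without advancing time (a new reading comes with each control period).
- imaging.capture(name): name is "side" or "top"; returns (picture, depth): 384x512x3 uint8, red, green, blue; 384x512 float32, m along the optical axis (not along the pixel's ray), 0 where there is no reading.
- imaging.camera_params(name): a dict with "fx", "fy", "cx", "cy" (pixels), "k1" (the pictures are not rectified: a ray, as slopes to the right and down, at radius r is drawn at 1 + k1 r^2 times it, then the intrinsics apply), "T" (4x4, takes a point from camera to world coordinates). Camera axes: x right, y down, z forward; pixel columns grow to the right and rows downward; lengths in m; the calibration is good to about 2 mm. A picture is of the moment at which its call begins. camera_params takes no time and is no camera call.
- workorder.hand_in(): hands the job in; it is judged then, once.
The state is a dict: "t": time; "joints": joint angles; "dq": joint speeds; "effort": joint torques, N m; "position": TCP position; "eef_rot": TCP orientation; "force": force on the tool from outside, world axes, zero at the start; "wrist_torque": the same for the moment, N m; "grip_width": finger opening in m; "gripper_force": force on a finger pad.
Only numpy, scipy, OpenCV 4.12 (cv2) and the standard library are available. Lean on these libraries where they do the work, as an engineer would, in place of code of your own. Each camera call takes 0.05 s, during which the arm holds its last target. There are 200 camera calls.

### The job

The dough sheeter has been washed: take the yellow gear guard from the blue drying mat by its black handle, set it over the four studs of the sheeter's gear deck, and press it down evenly, keeping it near level, until all four studs have clicked through and the guard is fully home on their white shoulders. The deck floats on soft rubber mounts: never push it down more than 15 mm (a load of 3 kg), which is less than the four studs need together, so feel it home one end after the other and make sure that no stud has sprung back. Then let go, and leave the other things on the bench where they are.

Things in the scene. Friction and masses are not known exactly. Their poses are not given: they have to be found in the camera images.
- guard: Yellow rigid plate 150 (x) x 120 (y) x 4 mm, about 0.2 kg, flat on the blue mat; origin at the centre of its underside, z up. Four round 12 mm holes at x = +-55, y = +-40 mm. Black bridge handle in its middle: bar along x, 70 long, 12 wide, 12 high, centre line 34 mm above the underside (top 40 mm), legs at x = +-30 mm. Fits either way round (half turn).
- hole_a (a point): centre of the guard's hole at x +55, y +40 mm, on the underside
- hole_b (a point): centre of the guard's hole at x +55, y -40 mm, on the underside
- hole_c (a point): centre of the guard's hole at x -55, y +40 mm, on the underside
- hole_d (a point): centre of the guard's hole at x -55, y -40 mm, on the underside
- sheeter: White dough sheeter, fixed to the bench; origin on the bench under the centre of its gear deck, z up. Its aluminium gear deck, 190 (x) x 150 (y) mm, open over the gears in the middle, has its top 46 mm above the bench and carries four studs on white shoulders; the roller head, 150 mm high, stands beside it from y = +130 to +330 mm.
- deck_top (a point): centre of the deck, level with the tops of the four white shoulders (16 mm across, 14 mm high, tops 60 mm above the bench unloaded) on which the guard finally rests; moves with the deck, axes as the sheeter's. Shoulders and studs at x = +-55, y = +-40 mm. In the middle a red sprung interlock plunger, 12 mm across, 4 mm above the shoulders, pushes the guard up with 10 to 13 N.
- stud (a point): tip of the dark stud at x +55, y +40 mm; all four: 10 mm thick, 21 mm above the shoulder, top 6 mm a cone to 4 mm. Sprung balls on its +y and -y sides catch the guard: laid on, it rests about 10 mm above the shoulders. About 20 N on the plate midway between the two studs of one end (x = +55 or -55) snaps both past their balls, then it drops to the shoulders; all four at once need over 35 N.
- deck (a joint): how far the deck is pushed down on its rubber mounts (m): 0 when unloaded, 1 mm for every 2 N of downward load (guard's weight of about 2 N included), springing back when freed; must never pass 0.015
- jar: small jar with red lid, 56 mm across, 75 mm high; a bystander, to be left alone
- shaker: small pale shaker can with white cap, 50 mm across, 80 mm high; a bystander, to be left alone
- cutter: steel dough cutter ring, 60 mm across, 30 mm high; a bystander, to be left alone
Not all that is in view belongs to the job. There is more than one size of the guard; the one meant has the size given above.

How it is judged:
On the way, in this order (a step that is already met when the one before it is completed fails the run):
1. the guard is lifted off the mat (height (world z) of guard above 0.03 m), for 0.1 s.
2. the guard sits over the deck with all four holes round their studs (z of guard in the frame of deck_top between 0.004 and 0.0145 m and horizontal distance between guard and deck_top below 0.005 m and angle between the x axis of guard and the x axis of deck_top, either way round below 0.08 rad and angle between guard's own z axis and vertical below 0.2 rad), for 0.1 s.
At the end, for the whole second after the job is handed in: All four holes of the guard lie within 2.2 mm of the shoulders' tops (clicked; unclicked it stands 10 mm up), its centre within 4 mm and its long axis within 0.06 rad of the deck's, at rest and released (z of each of hole_a, hole_b, hole_c, hole_d in the frame of deck_top below 0.0022 m and horizontal distance between guard and deck_top below 0.004 m and angle between the x axis of guard and the x axis of deck_top, either way round below 0.06 rad and z of guard in the frame of deck_top above -0.002 m and linear speed of guard below 0.02 m/s and contact force between the arm and guard below 0.1 N); the robot touches nothing.
It fails at once if the deck is pushed down by more than 15 mm (about 30 N) (value of joint deck above 0.015 m).
It fails at once if the guard is tilted by more than 0.22 rad (12.6 degrees) (angle between guard's own z axis and vertical above 0.22 rad).
It fails at once if a bystander is shifted by more than 30 mm (distance of any of jar, shaker, cutter from where it was at the start of the episode above 0.03 m).
It also fails if it takes over 51 s, if anything falls off the work surface, if the arm or the gripper's body presses on something with over 40 N, if the wrist force passes 120 N, or if a joint passes its speed limit or range.

## Working session

There is one attempt and no reset: what is moved stays moved. The work goes in short steps, Python scripts to look and compute and a shell command to move; the robot and the scene stay as the last step left them, time stands still between calls to the robot, and variables do not carry over. Pictures are saved under pics/ and viewed, at most 10 in all, crops included, and the job is handed in when it is done.

```bash
ls; mkdir -p pics; cat > h.py <<'E'
import numpy as np, cv2
from workcell import arm, imaging, workorder
from scipy.spatial.transform import Rotation as R
def ray(name,u,v):
    p=imaging.camera_params(name)
    K=np.array([[p['fx'],0,p['cx']],[0,p['fy'],p['cy']],[0,0,1.]])
    d=cv2.undistortPoints(np.array([[[u,v]]],float),K,np.array([p['k1'],0,0,0.]))[0,0]
    T=np.array(p['T']); return T[:3,3],T[:3,:3]@np.array([d[0],d[1],1.])
def at_z(name,u,v,z):
    o,d=ray(name,u,v); return o+d*(z-o[2])/d[2]
def at_d(name,u,v,D):
    o,d=ray(name,u,v); return o+d*D
E
python3 - <<'E'
from h import *
for n in ('top','side'):
    im,d=imaging.capture(n); cv2.imwrite(f'pics/{n}0.png',im[:,:,::-1]); np.savez(f'{n}0.npz',im=im,d=d)
    print(n,imaging.camera_params(n))
o=arm.get_obs();print(o['position'],o['eef_rot'],o['force'],o['t'],o['grip_width'])
E
```

```text
pics
top {'fx': 371.99111122745626, 'fy': 371.99111122745626, 'cx': 259.3811622524701, 'cy': 188.0212357947627, 'k1': -0.07712392677784222, 'T': array([[-0.01806364, -0.98831233,  0.15136856,  0.37328985],
       [-0.99949625,  0.02180058,  0.02306451, -0.09340526],
       [-0.02609486, -0.15087568, -0.98820827,  0.96440037],
       [ 0.        ,  0.        ,  0.        ,  1.        ]])}
side {'fx': 365.90704576113205, 'fy': 365.90704576113205, 'cx': 258.90617282961335, 'cy': 191.77039296335624, 'k1': 0.02703934354956722, 'T': array([[-0.98658256, -0.09300073,  0.13418537,  0.38291016],
       [-0.16325636,  0.56945512, -0.8056477 ,  0.55143803],
       [-0.00148672, -0.81674459, -0.57699746,  0.5122744 ],
       [ 0.        ,  0.        ,  0.        ,  1.        ]])}
[0.15685203 0.60454681 0.23886931] [-3.97565498e-01 -3.11624073e+00  2.35033188e-03] [ 0.08861335 -0.71538774  0.70283046] 0.1 0.08794038469658232
```

View pics/top0.png

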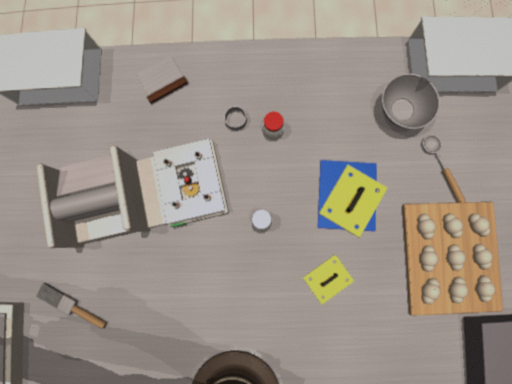

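View pics/side0.png

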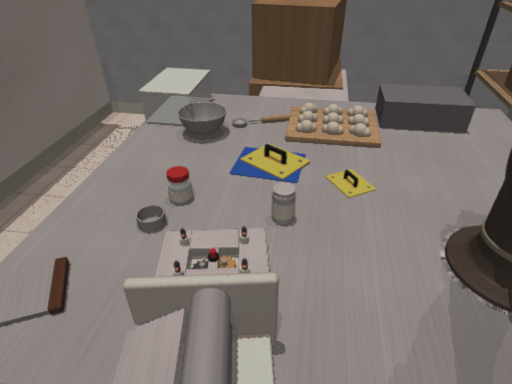

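The top view shows two things that could be the guard: the large yellow plate on the blue mat at (353,201), and a small yellow plate on bare bench at (329,280). I choose the one on the mat. The deck is at about (188,182), with studs near (168,163), (198,155), (176,205) and (207,197). I'll check with a close crop.

```bash
python3 - <<'E'
from h import *
im=np.load('top0.npz')['im'][:,:,::-1]
a=cv2.resize(im[155:245,310:400],None,fx=4.4,fy=4.4,interpolation=cv2.INTER_CUBIC)
b=cv2.resize(im[135:225,145:235],None,fx=4.4,fy=4.4,interpolation=cv2.INTER_CUBIC)
cv2.imwrite('pics/c0.png',np.hstack([a,b]))
# plate by colour
hsv=cv2.cvtColor(np.ascontiguousarray(im),cv2.COLOR_BGR2HSV)
m=cv2.inRange(hsv,(22,150,100),(35,255,255))
cs,_=cv2.findContours(m,cv2.RETR_EXTERNAL,cv2.CHAIN_APPROX_NONE)
for c in cs:
    if cv2.contourArea(c)>300:
        P=np.array([at_z('top',*p,0.006)[:2] for p in c[:,0]],np.float32)
        print(cv2.minAreaRect(P))
E
```

```text
(no output)
```

View pics/c0.png

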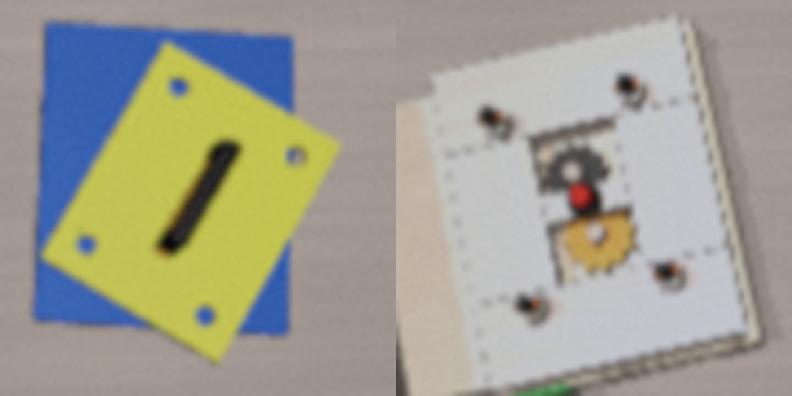

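```bash
cat >> h.py <<'E'
def fit(P,M):
    # 2D rigid fit model->world, returns centre, yaw, residuals
    P=np.array(P)[:,:2];M=np.array(M,float)
    A=M-M.mean(0);B=P-P.mean(0)
    th=np.arctan2((A[:,0]*B[:,1]-A[:,1]*B[:,0]).sum(),(A*B).sum())
    r=np.array([[np.cos(th),-np.sin(th)],[np.sin(th),np.cos(th)]])
    c=P.mean(0)-r@M.mean(0)
    return c,th,np.linalg.norm(P-(M@r.T+c),axis=1)
E
python3 - <<'E'
from h import *
f=np.load('top0.npz');im=f['im'];d=f['d']
px=lambda x,y,ox,oy:((x+.5)/4.4+ox-.5,(y+.5)/4.4+oy-.5)
G=[px(*p,310,155) for p in [(179,87),(297,156),(86,244),(206,316)]]
P=[at_z('top',*g,.004) for g in G]; print(np.round(P,4))
M=[(.055,.04),(.055,-.04),(-.055,.04),(-.055,-.04)]
print('guard',fit(P,M))
print('handle',[at_z('top',*px(*p,310,155),.04) for p in [(228,150),(168,245)]])
print('depthpts',[at_d('top',u,v,d[v,u])for u,v in [(335,200),(353,205),(354,200),(361,188)]])
S=[px(*p,145,135) for p in [(231,82),(88,112),(268,268),(130,302)]]
for z in(.081,):
    P=[at_z('top',*g,z) for g in S]; print(np.round(P,4))
    print('deck',fit(P,[(.055,-.04),(.055,.04),(-.055,-.04),(-.055,.04)]))
print('plunger',at_z('top',*px(184,194,145,135),.064))
print('shaker/jar/cutter',at_z('top',262,219,.08),at_z('top',274,121,.075),at_z('top',236,118,.03))
# yellow masks
hsv=cv2.cvtColor(im,cv2.COLOR_RGB2HSV);m=cv2.inRange(hsv,(24,110,90),(36,255,255))
cs,_=cv2.findContours(m,0,1)
for c in cs:
    if cv2.contourArea(c)>300:
        print(cv2.minAreaRect(np.array([at_z('top',*p,0.004)[:2] for p in c[:,0]],np.float32)))
# deck tip crops from side
s=np.load('side0.npz')['im'][:,:,::-1]
cv2.imwrite('pics/s0.png',cv2.resize(s[215:290,150:280],None,fx=6,fy=6,interpolation=cv2.INTER_CUBIC))
E
```

```text
[[ 0.5513 -0.3101  0.004 ]
 [ 0.5082 -0.3781  0.004 ]
 [ 0.4588 -0.2503  0.004 ]
 [ 0.415  -0.3186  0.004 ]]
guard (array([ 0.48334348, -0.3142875 ]), np.float64(-0.5696636503519238), array([0.00016724, 0.00048224, 0.00068316, 0.00053174]))
handle [array([ 0.50749766, -0.32802518,  0.04      ]), array([ 0.45398216, -0.29080925,  0.04      ])]
depthpts [array([ 0.48424409, -0.26601854,  0.00739507]), array([ 0.46635179, -0.3032395 ,  0.04557235]), array([ 0.47887118, -0.30663455,  0.04460794]), array([ 0.50891332, -0.32636221,  0.04268939])]
[[0.5984 0.0786 0.081 ]
 [0.5833 0.1592 0.081 ]
 [0.4932 0.0573 0.081 ]
 [0.476  0.1335 0.081 ]]
deck (array([0.53771547, 0.10716841]), np.float64(0.2124503470883634), array([0.00188916, 0.0014124 , 0.00115248, 0.00123027]))
plunger [0.53856015 0.10806329 0.064     ]
shaker/jar/cutter [ 0.43415932 -0.07764213  0.08      ] [ 0.67764321 -0.1121335   0.075     ] [ 0.7040211 -0.0134674  0.03     ]
((0.28444018959999084, -0.24005989730358124), (0.0801190659403801, 0.09982312470674515), 33.60659408569336)
((0.4829486012458801, -0.3139512836933136), (0.1181822121143341, 0.14951112866401672), 57.35879135131836)
```

View pics/s0.png

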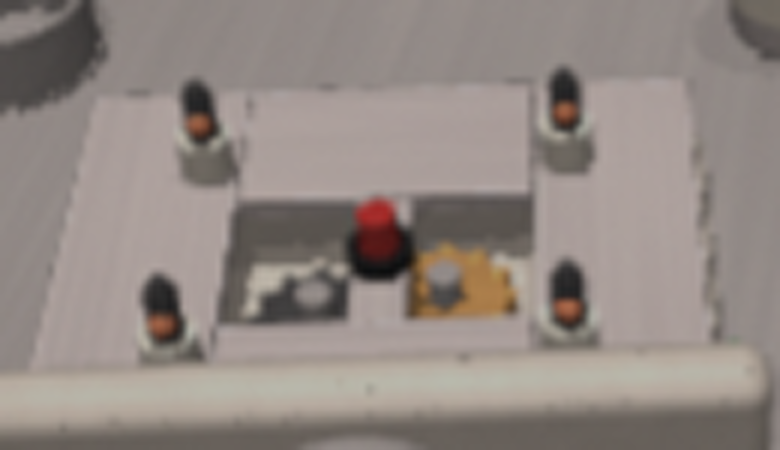

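```bash
python3 - <<'E'
from h import *
M=[(.055,-.04),(.055,.04),(-.055,-.04),(-.055,.04)]
S=[((x+.5)/6+149.5,(y+.5)/6+214.5) for x,y in [(194,84),(156,277),(562,71),(566,263)]]
P=[at_z('side',*s,.081) for s in S];print(np.round(P,4),fit(P,M))
print('plunger',at_z('side',(376.5)/6+149.5,(207.5)/6+214.5,.064))
f=np.load('side0.npz');d=f['d']
print([at_d('side',u,v,d[v,u])for u,v in [(250,158),(300,162)]])
# TCP check of yaw
o=arm.get_obs();print(R.from_rotvec(o['eef_rot']).as_matrix().round(3))
print('side guard: holes',)
E
```

```text
[[0.6004 0.0839 0.081 ]
 [0.5842 0.1608 0.081 ]
 [0.4934 0.0605 0.081 ]
 [0.4766 0.1381 0.081 ]] (array([0.53863382, 0.11082772]), np.float64(0.2109682465830908), array([0.00079136, 0.0006757 , 0.000335  , 0.00032861]))
plunger [0.53896952 0.10878731 0.064     ]
[array([ 0.5514558 , -0.31185471,  0.00534529]), array([ 0.4134943 , -0.30700979,  0.00847044])]
[[-0.968  0.251 -0.   ]
 [ 0.251  0.968 -0.001]
 [-0.    -0.001 -1.   ]]
side guard: holes
```

Two-camera estimates: deck centre about (0.538, 0.109) with yaw 0.21; guard about (0.483, −0.314) with yaw −0.57. The mask rectangle measures 150×118 mm, so it's the right size (the decoy is 100×80). Moving at height, going round inside reach.

```bash
python3 -m crank '[{"claw":0,"offset":[-3.6,-3.3,0],"turn":[0,0,0]},{"claw":0,"offset":[-3.6,-3.3,0],"turn":[0,0,0]},{"claw":0,"offset":[-3.6,-3.3,0],"turn":[0,0,0]},{"claw":0,"offset":[-3.6,-3.3,0],"turn":[0,0,0]},{"claw":0,"offset":[-3.6,-3.3,0],"turn":[0,0,0]},{"claw":0,"offset":[-3.6,-3.3,0],"turn":[0,0,0]},{"claw":0,"offset":[-3.6,-3.3,0],"turn":[0,0,0]},{"claw":0,"offset":[-3.6,-3.3,0],"turn":[0,0,0]},{"claw":0,"offset":[-3.6,-3.3,0],"turn":[0,0,0]},{"claw":0,"offset":[-3.6,-3.3,0],"turn":[0,0,0]}]' 20
cat > go.py <<'E'
import sys
from h import *
# usage: go.py x y z yaw(tool x axis, mod pi): prints tool-frame offset (cm) and turn about tool z
x,y,z,yaw=map(float,sys.argv[1:5])
o=arm.get_obs();r=R.from_rotvec(o['eef_rot']).as_matrix();p=o['position']
c=np.arctan2(r[1,0],r[0,0]);dy=(yaw-c+np.pi/2)%np.pi-np.pi/2
print('t',round(o['t'],2),'pos',np.round(p,4),'yaw',round(c,3),'tilt tool z',r[:,2].round(4),'off_cm',(r.T@(np.array([x,y,z])-p)*100).round(2),'turn z',round(-dy,3),'F',np.round(o['force'],1),'M',np.round(o['wrist_torque'],2),'w',round(o['grip_width'],4),'q',np.round(o['joints'],2))
E
python3 go.py .483 -.314 .24 -.57
```

```text
t: 1.1
position: [0.4231, 0.1933, 0.2397]
eef_rot: [0.397, 3.116, 0.0]
force: [0.5, 1.7, 0.4]
grip_width: 0.0877
gripper_force: 0.0
t 1.1 pos [0.4231 0.1933 0.2397] yaw 2.888 tilt tool z [ 1.e-04  3.e-04 -1.e+00] off_cm [-18.52 -47.6   -0.05] turn z 0.316 F [0.5 1.7 0.4] M [-0.   -0.05 -0.01] w 0.0877 q [-0.77  0.13  0.26  1.98 -0.04  1.03  0.83]
```

```bash
python3 -m crank '[{"claw":0,"offset":[-1.8,-4.6,0],"turn":[0,0,0]},{"claw":0,"offset":[-1.8,-4.6,0],"turn":[0,0,0]},{"claw":0,"offset":[-1.8,-4.6,0],"turn":[0,0,0]},{"claw":0,"offset":[-1.8,-4.6,0],"turn":[0,0,0]},{"claw":0,"offset":[-1.8,-4.6,0],"turn":[0,0,0]},{"claw":0,"offset":[-1.8,-4.6,0],"turn":[0,0,0]},{"claw":0,"offset":[-1.8,-4.6,0],"turn":[0,0,0]},{"claw":0,"offset":[-1.8,-4.6,0],"turn":[0,0,0]},{"claw":0,"offset":[-1.8,-4.6,0],"turn":[0,0,0]},{"claw":0,"offset":[-1.8,-4.6,0],"turn":[0,0,0]}]'
python3 go.py .483 -.314 .12 -.57
```

```text
t: 2.1
position: [0.4812, -0.297, 0.2394]
eef_rot: [-0.397, -3.116, -0.0]
force: [0.5, -0.1, 0.1]
grip_width: 0.0877
gripper_force: 0.0
t 2.1 pos [ 0.4812 -0.297   0.2394] yaw 2.888 tilt tool z [-1.e-04  3.e-04 -1.e+00] off_cm [-0.6  -1.6  11.94] turn z 0.317 F [ 0.5 -0.1  0.1] M [-0.04 -0.11  0.02] w 0.0877 q [-0.01  0.35  0.62  1.78 -0.22  1.09  2.  ]
```

```bash
python3 -m crank '[{"claw":0,"offset":[-0.3,-0.8,0],"turn":[0,0,0]},{"claw":0,"offset":[-0.3,-0.8,0],"turn":[0,0,0]},{"claw":0,"offset":[0,0,1.5],"turn":[0,0,0.1]},{"claw":0,"offset":[0,0,1.5],"turn":[0,0,0.1]},{"claw":0,"offset":[0,0,1.5],"turn":[0,0,0.117]},{"claw":0,"offset":[0,0,1.5],"turn":[0,0,0]},{"claw":0,"offset":[0,0,1.5],"turn":[0,0,0]},{"claw":0,"offset":[0,0,1.5],"turn":[0,0,0]},{"claw":0,"offset":[0,0,1.5],"turn":[0,0,0]},{"claw":0,"offset":[0,0,1.4],"turn":[0,0,0]}]'
python3 go.py .483 -.314 .042 -.57
python3 - <<'E'
from h import *
im,d=imaging.capture('side');cv2.imwrite('pics/s1.png',cv2.resize(im[90:190,210:350,::-1],None,fx=5,fy=5,interpolation=cv2.INTER_CUBIC))
E
```

```text
t: 3.1
position: [0.483, -0.3122, 0.1194]
eef_rot: [-0.883, -3.015, -0.0]
force: [0.7, 0.4, -0.7]
grip_width: 0.0874
gripper_force: 0.0
t 3.1 pos [ 0.483  -0.3122  0.1194] yaw 2.572 tilt tool z [-1.e-04  3.e-04 -1.e+00] off_cm [-0.1  -0.16  7.74] turn z 0.0 F [ 0.7  0.4 -0.7] M [-0.05  0.    0.05] w 0.0874 q [ 0.03  0.52  0.62  1.87 -0.39  0.87  1.85]
```

View pics/s1.png

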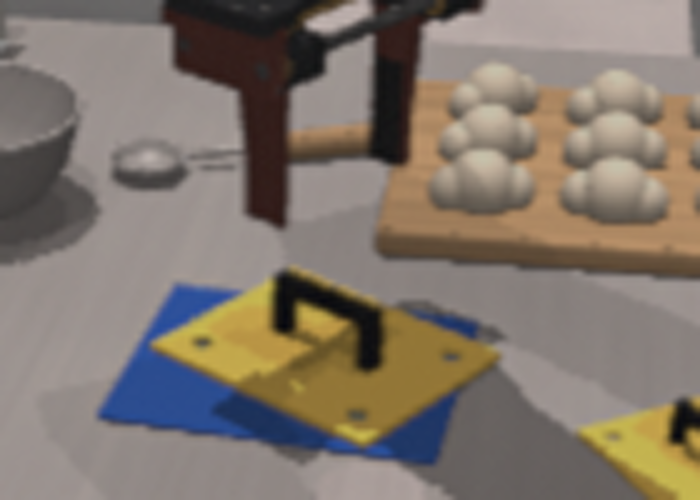

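The side crop shows the open fingers above the handle at about (330,310), lined up across it. I'll descend and close.

```bash
python3 -m crank '[{"claw":0,"offset":[-0.1,-0.1,1.4],"turn":[0,0,0]},{"claw":0,"offset":[0,-0.06,1.4],"turn":[0,0,0]},{"claw":0,"offset":[0,0,1.4],"turn":[0,0,0]},{"claw":0,"offset":[0,0,1.4],"turn":[0,0,0]},{"claw":0,"offset":[0,0,1.4],"turn":[0,0,0]},{"claw":0,"offset":[0,0,1.4],"turn":[0,0,0]},{"claw":255,"offset":[0,0,0],"turn":[0,0,0]},{"claw":255,"offset":[0,0,0],"turn":[0,0,0]},{"claw":255,"offset":[0,0,0],"turn":[0,0,0]},{"claw":255,"offset":[0,0,0],"turn":[0,0,0]}]' 20
python3 go.py .483 -.314 .035 -.57
```

```text
t: 4.15
position: [0.4835, -0.3144, 0.0373]
eef_rot: [0.884, 3.013, -0.0]
force: [1.4, -0.4, -0.1]
grip_width: 0.0591
gripper_force: 0.0
t 4.15 pos [ 0.4835 -0.3144  0.0373] yaw 2.571 tilt tool z [ 1.1e-03 -4.0e-04 -1.0e+00] off_cm [0.06 0.01 0.23] turn z -0.001 F [ 1.4 -0.4 -0.1] M [0.   0.04 0.06] w 0.0591 q [ 0.1   0.64  0.54  1.92 -0.48  0.72  1.92]
```

```bash
python3 -m crank '[{"claw":255,"offset":[0,0,0.1],"turn":[0,0,0]},{"claw":255,"offset":[0,0,0],"turn":[0,0,0]},{"claw":255,"offset":[0,0,0],"turn":[0,0,0]},{"claw":255,"offset":[0,0,0],"turn":[0,0,0]},{"claw":255,"offset":[0,0,0],"turn":[0,0,0]},{"claw":255,"offset":[0,0,0],"turn":[0,0,0]},{"claw":255,"offset":[0,0,0],"turn":[0,0,0]},{"claw":255,"offset":[0,0,0],"turn":[0,0,0]},{"claw":255,"offset":[0,0,0],"turn":[0,0,0]},{"claw":255,"offset":[0,0,0],"turn":[0,0,0]}]' 45
python3 go.py .483 -.314 .16 -.57
```

```text
t: 5.15
position: [0.4831, -0.3141, 0.0356]
eef_rot: [0.884, 3.015, 0.0]
force: [0.3, 0.8, 0.6]
grip_width: 0.0114
gripper_force: 45.0
t 5.15 pos [ 0.4831 -0.3141  0.0356] yaw 2.571 tilt tool z [ 1.e-04  2.e-04 -1.e+00] off_cm [ 1.000e-02 -0.000e+00 -1.244e+01] turn z -0.001 F [0.3 0.8 0.6] M [ 0.14 -0.08  0.  ] w 0.0114 q [ 0.1   0.64  0.54  1.92 -0.48  0.72  1.92]
```

```bash
python3 -m crank '[{"claw":255,"offset":[0,0,-0.5],"turn":[0,0,0]},{"claw":255,"offset":[0,0,-1],"turn":[0,0,0]},{"claw":255,"offset":[0,0,-1.5],"turn":[0,0,0]},{"claw":255,"offset":[0,0,-1.5],"turn":[0,0,0]},{"claw":255,"offset":[0,0,-1.5],"turn":[0,0,0]},{"claw":255,"offset":[0,0,-1.5],"turn":[0,0,0]},{"claw":255,"offset":[0,0,-1.5],"turn":[0,0,0]},{"claw":255,"offset":[0,0,-1.5],"turn":[0,0,0]},{"claw":255,"offset":[0,0,-1.5],"turn":[0,0,0]},{"claw":255,"offset":[0,0,-1],"turn":[0,0,0]}]'
python3 go.py .538 .109 .165 .21
```

```text
t: 6.15
position: [0.4833, -0.3144, 0.1673]
eef_rot: [0.884, 3.013, -0.0]
force: [0.4, 0.2, -2.1]
grip_width: 0.0117
gripper_force: 45.0
t 6.15 pos [ 0.4833 -0.3144  0.1673] yaw 2.571 tilt tool z [ 1.1e-03 -5.0e-04 -1.0e+00] off_cm [18.28 38.58  0.22] turn z -0.781 F [ 0.4  0.2 -2.1] M [-0.    0.    0.01] w 0.0117 q [ 0.    0.46  0.66  1.83 -0.34  0.96  1.81]
```

```bash
python3 -m crank '[{"claw":255,"offset":[1.83,3.86,0],"turn":[0,0,0]},{"claw":255,"offset":[1.83,3.86,0],"turn":[0,0,0]},{"claw":255,"offset":[1.83,3.86,0],"turn":[0,0,0]},{"claw":255,"offset":[1.83,3.86,0],"turn":[0,0,0]},{"claw":255,"offset":[1.83,3.86,0],"turn":[0,0,0]},{"claw":255,"offset":[1.83,3.86,0],"turn":[0,0,0]},{"claw":255,"offset":[1.83,3.86,0],"turn":[0,0,0]},{"claw":255,"offset":[1.83,3.86,0],"turn":[0,0,0]},{"claw":255,"offset":[1.83,3.86,0],"turn":[0,0,0]},{"claw":255,"offset":[1.83,3.86,0],"turn":[0,0,0]}]'
python3 -m crank '[{"claw":255,"offset":[0,0,0],"turn":[0,0,-0.08]},{"claw":255,"offset":[0,0,0],"turn":[0,0,-0.1]},{"claw":255,"offset":[0,0,0],"turn":[0,0,-0.1]},{"claw":255,"offset":[0,0,0],"turn":[0,0,-0.1]},{"claw":255,"offset":[0,0,0],"turn":[0,0,-0.1]},{"claw":255,"offset":[0,0,0],"turn":[0,0,-0.1]},{"claw":255,"offset":[0,0,0],"turn":[0,0,-0.1]},{"claw":255,"offset":[0,0,0],"turn":[0,0,-0.1]},{"claw":255,"offset":[0,0,0],"turn":[0,0,0]},{"claw":255,"offset":[0,0,0],"turn":[0,0,0]}]'
python3 go.py .538 .109 .12 .21
python3 - <<'E'
from h import *
a,da=imaging.capture('top');b,_=imaging.capture('side')
np.savez('k1.npz',a=a,b=b)
a=cv2.resize(a[130:230,140:240,::-1],None,fx=4,fy=4,interpolation=cv2.INTER_CUBIC)
b=cv2.resize(b[190:290,150:300,::-1],None,fx=4,fy=4,interpolation=cv2.INTER_CUBIC)
cv2.imwrite('pics/k1.png',np.hstack([a,b[:,:400]]))
E
```

```text
t: 7.15
position: [0.5375, 0.1113, 0.166]
eef_rot: [0.884, 3.014, 0.0]
force: [-0.2, -0.0, -1.8]
grip_width: 0.0118
gripper_force: 45.0
t: 8.15
position: [0.5376, 0.1093, 0.1658]
eef_rot: [0.323, -3.125, 0.0]
force: [0.4, -0.1, -2.6]
grip_width: 0.0115
gripper_force: 45.0
t 8.15 pos [0.5376 0.1093 0.1658] yaw -2.936 tilt tool z [-1.e-04 -0.e+00 -1.e+00] off_cm [-0.03 -0.04  4.58] turn z -0.004 F [ 0.4 -0.1 -2.6] M [ 0.01  0.01 -0.  ] w 0.0115 q [-0.61  0.37  0.41  1.89 -0.19  0.92  1.67]
```

View pics/k1.png

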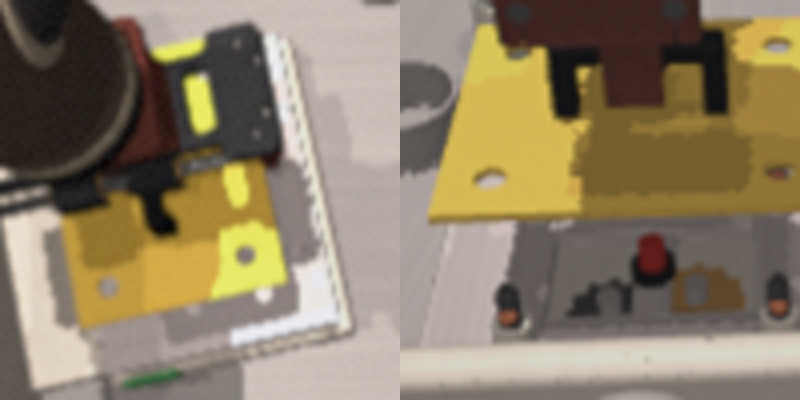

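The composite shows the guard over the deck. In the top view its −x holes are at crop (108,287) and (245,255); in the side view its +y holes are at (490,179) and (778,172). I'll compare each with the studs in the same camera.

```bash
python3 - <<'E'
from h import *
o=arm.get_obs();z=o['position'][2]-.0326+.004
q=lambda x,y,ox,oy:((x+.5)/4+ox-.5,(y+.5)/4+oy-.5)
T=[at_z('top',*q(*p,140,130),z) for p in [(108,287),(245,255)]]
S=[at_z('side',*q(*p,150,190),z) for p in [(90,179),(378,172)]]
print(np.round(T,4),np.linalg.norm(T[0]-T[1]));print(np.round(S,4),np.linalg.norm(S[0]-S[1]))
th=o['eef_rot'];r=R.from_rotvec(th).as_matrix();yaw=np.arctan2(r[1,0],r[0,0])+np.pi
c,s=np.cos(yaw),np.sin(yaw);Q=np.array([[c,-s],[s,c]])
print('centre by top',np.mean(T,0)[:2]-Q@[-.055,0],'yaw',np.arctan2(*(T[0]-T[1])[[1,0]])-np.pi/2)
print('centre by side',np.mean(S,0)[:2]-Q@[0,.04],'yaw',np.arctan2(*(S[0]-S[1])[[1,0]]))
print(o['position'],yaw)
E
```

```text
[[0.4741 0.1365 0.1371]
 [0.4907 0.0583 0.1371]] 0.0799242546940135
[[0.5823 0.1599 0.1371]
 [0.4748 0.1384 0.1371]] 0.10962837196059101
centre by top [0.53620391 0.10870547] yaw 0.20960075496189878
centre by side [0.53676934 0.11003198] yaw 0.19745650056157973
[0.53760496 0.10947239 0.16571186] 0.2069009876314678
```

```bash
python3 go.py .5394 .1090 .118 .211; python3 -m crank '[{"claw":255,"offset":[-0.17,-0.07,0.5],"turn":[0,0,-0.004]},{"claw":255,"offset":[0,0,0.6],"turn":[0,0,0]},{"claw":255,"offset":[0,0,0.7],"turn":[0,0,0]},{"claw":255,"offset":[0,0,0.7],"turn":[0,0,0]},{"claw":255,"offset":[0,0,0.7],"turn":[0,0,0]},{"claw":255,"offset":[0,0,0.7],"turn":[0,0,0]},{"claw":255,"offset":[0,0,0.5],"turn":[0,0,0]},{"claw":255,"offset":[0,0,0.2],"turn":[0,0,0]},{"claw":255,"offset":[0,0,0],"turn":[0,0,0]},{"claw":255,"offset":[0,0,0],"turn":[0,0,0]}]'
python3 go.py .5394 .1090 .1025 .211
python3 - <<'E'
from h import *
b,_=imaging.capture('side');a,_=imaging.capture('top')
a=cv2.resize(a[140:220,150:230,::-1],None,fx=5,fy=5,interpolation=cv2.INTER_CUBIC)
b=cv2.resize(b[215:295,155:265,::-1],None,fx=5,fy=5,interpolation=cv2.INTER_CUBIC)
cv2.imwrite('pics/k2.png',np.hstack([a[:,:250],b]))
E
```

```text
t 8.25 pos [0.5376 0.1095 0.1657] yaw -2.935 tilt tool z [-1.e-04 -1.e-04 -1.e+00] off_cm [-0.17 -0.08  4.77] turn z -0.004 F [-0.2 -0.2 -2.9] M [0.07 0.01 0.03] w 0.0118 q [-0.61  0.37  0.41  1.89 -0.19  0.92  1.67]
t: 9.25
position: [0.5396, 0.1092, 0.1198]
eef_rot: [-0.334, 3.123, 0.0]
force: [0.2, -0.0, -2.3]
grip_width: 0.0115
gripper_force: 45.0
t 9.25 pos [0.5396 0.1092 0.1198] yaw -2.928 tilt tool z [ 3.e-04  1.e-04 -1.e+00] off_cm [ 0.03 -0.01  1.73] turn z 0.002 F [ 0.2 -0.  -2.3] M [ 0.04  0.02 -0.01] w 0.0115 q [-0.59  0.44  0.39  1.92 -0.22  0.82  1.7 ]
```

View pics/k2.png

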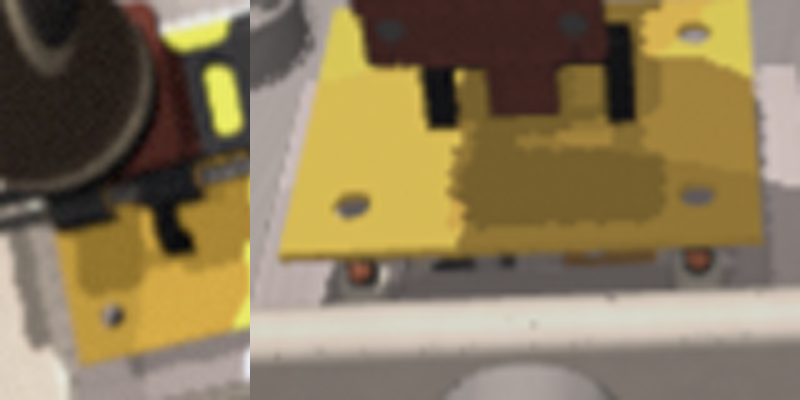

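The holes (top-view crop (112,315), side (352,205) and (697,195)) sit over their studs (balls at (362,270) and (698,260)). I'll lower slowly and watch the force.

```bash
python3 -m crank '[{"claw":255,"offset":[0.01,0,0.1],"turn":[0,0,0]},{"claw":255,"offset":[0,0,0.1],"turn":[0,0,0]},{"claw":255,"offset":[0,0,0.1],"turn":[0,0,0]},{"claw":255,"offset":[0,0,0.1],"turn":[0,0,0]},{"claw":255,"offset":[0,0,0.1],"turn":[0,0,0]},{"claw":255,"offset":[0,0,0.1],"turn":[0,0,0]},{"claw":255,"offset":[0,0,0.1],"turn":[0,0,0]},{"claw":255,"offset":[0,0,0.1],"turn":[0,0,0]},{"claw":255,"offset":[0,0,0.1],"turn":[0,0,0]},{"claw":255,"offset":[0,0,0],"turn":[0,0,0]}]'
python3 go.py .5394 .1090 .1025 .211
```

```text
t: 10.35
position: [0.5393, 0.1091, 0.1105]
eef_rot: [0.334, -3.124, 0.0]
force: [-0.2, -1.0, -2.4]
grip_width: 0.0115
gripper_force: 45.0
t 10.35 pos [0.5393 0.1091 0.1105] yaw -2.928 tilt tool z [-2.e-04 -1.e-04 -1.e+00] off_cm [-0.01 -0.02  0.8 ] turn z 0.002 F [-0.2 -1.  -2.4] M [0.08 0.02 0.03] w 0.0115 q [-0.58  0.45  0.38  1.93 -0.23  0.8   1.71]
```

```bash
python3 -m crank '[{"claw":255,"offset":[0,0,0.1],"turn":[0,0,0]},{"claw":255,"offset":[0,0,0.1],"turn":[0,0,0]},{"claw":255,"offset":[0,0,0.1],"turn":[0,0,0]},{"claw":255,"offset":[0,0,0.1],"turn":[0,0,0]},{"claw":255,"offset":[0,0,0.1],"turn":[0,0,0]},{"claw":255,"offset":[0,0,0],"turn":[0,0,0]},{"claw":255,"offset":[0,0,0],"turn":[0,0,0]},{"claw":255,"offset":[0,0,0],"turn":[0,0,0]},{"claw":255,"offset":[0,0,0],"turn":[0,0,0]},{"claw":255,"offset":[0,0,0],"turn":[0,0,0]}]'
python3 go.py .5394 .1090 .1025 .211
```

```text
t: 11.35
position: [0.5394, 0.1092, 0.1057]
eef_rot: [-0.334, 3.124, 0.0]
force: [0.1, 0.0, -2.4]
grip_width: 0.0115
gripper_force: 45.0
t 11.35 pos [0.5394 0.1092 0.1057] yaw -2.928 tilt tool z [ 1.e-04  1.e-04 -1.e+00] off_cm [-0.   -0.02  0.32] turn z 0.002 F [ 0.1  0.  -2.4] M [0.03 0.03 0.02] w 0.0115 q [-0.58  0.46  0.38  1.93 -0.23  0.79  1.71]
```

```bash
python3 -m crank '[{"claw":255,"offset":[0,0,0.1],"turn":[0,0,0]},{"claw":255,"offset":[0,0,0.1],"turn":[0,0,0]},{"claw":255,"offset":[0,0,0.1],"turn":[0,0,0]},{"claw":255,"offset":[0,0,0.1],"turn":[0,0,0]},{"claw":255,"offset":[0,0,0.1],"turn":[0,0,0]},{"claw":255,"offset":[0,0,0],"turn":[0,0,0]},{"claw":255,"offset":[0,0,0],"turn":[0,0,0]},{"claw":255,"offset":[0,0,0],"turn":[0,0,0]},{"claw":255,"offset":[0,0,0],"turn":[0,0,0]},{"claw":255,"offset":[0,0,0],"turn":[0,0,0]}]'
python3 go.py .5394 .1090 .1025 .211
```

```text
t: 12.35
position: [0.5394, 0.1094, 0.1007]
eef_rot: [-0.334, 3.123, 0.0]
force: [-0.1, 2.0, -0.6]
grip_width: 0.0114
gripper_force: 45.0
t 12.35 pos [0.5394 0.1094 0.1007] yaw -2.928 tilt tool z [ 2.e-04  3.e-04 -1.e+00] off_cm [ 0.01 -0.03 -0.18] turn z 0.002 F [-0.1  2.  -0.6] M [ 0.44  0.04 -0.06] w 0.0114 q [-0.58  0.47  0.38  1.94 -0.24  0.78  1.72]
```

Contact has begun, with a slight +y reaction. I'll ease it 0.5 mm toward +y, then open a little and rise. Pressing will be done with closed fingertips on the plate ends.

```bash
python3 -m crank '[{"claw":255,"offset":[0,0.04,0],"turn":[0,0,0]},{"claw":255,"offset":[0,0,0.05],"turn":[0,0,0]},{"claw":255,"offset":[0,0,0],"turn":[0,0,0]},{"claw":150,"offset":[0,0,0],"turn":[0,0,0]},{"claw":150,"offset":[0,0,0],"turn":[0,0,0]},{"claw":150,"offset":[0,0,0],"turn":[0,0,0]},{"claw":150,"offset":[0,0,0],"turn":[0,0,0]},{"claw":150,"offset":[0,0,0],"turn":[0,0,0]},{"claw":150,"offset":[0,0,0],"turn":[0,0,0]},{"claw":150,"offset":[0,0,0],"turn":[0,0,0]}]'
python3 go.py .5394 .1090 .1025 .211
python3 - <<'E'
from h import *
b,_=imaging.capture('side');a,_=imaging.capture('top')
a=cv2.resize(a[140:220,150:230,::-1],None,fx=5,fy=5,interpolation=cv2.INTER_CUBIC)
b=cv2.resize(b[215:295,155:265,::-1],None,fx=5,fy=5,interpolation=cv2.INTER_CUBIC)
cv2.imwrite('pics/k3.png',np.hstack([a[:,:250],b]))
E
```

```text
t: 13.35
position: [0.5392, 0.1096, 0.1001]
eef_rot: [0.334, -3.124, 0.0]
force: [0.0, 0.2, -0.3]
grip_width: 0.0362
gripper_force: 0.0
t 13.35 pos [0.5392 0.1096 0.1001] yaw -2.928 tilt tool z [-0. -0. -1.] off_cm [-0.   -0.06 -0.24] turn z 0.002 F [ 0.   0.2 -0.3] M [ 0.02  0.02 -0.01] w 0.0362 q [-0.58  0.47  0.38  1.94 -0.24  0.78  1.72]
```

View pics/k3.png

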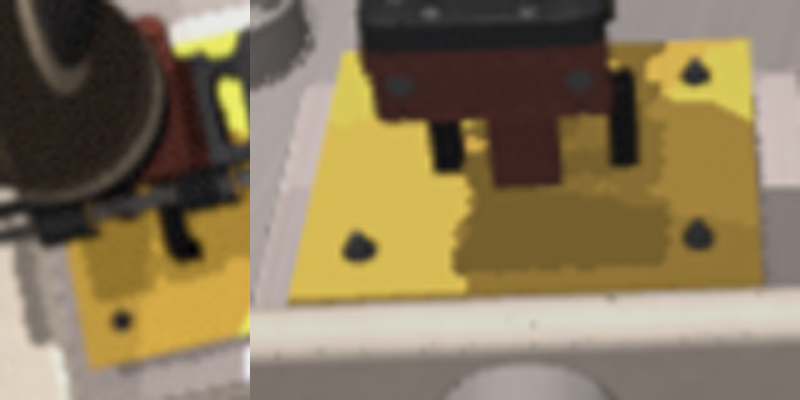

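The dark studs poke through at (358,247), (698,235) and (695,70) in the side crop and (122,320) in the top one; the guard rests on the balls. I'll rise, close, and move over the +x end.

```bash
python3 -m crank '[{"claw":150,"offset":[0,0,-0.6],"turn":[0,0,0]},{"claw":150,"offset":[0,0,-1.3],"turn":[0,0,0]},{"claw":150,"offset":[0,0,-1.3],"turn":[0,0,0]},{"claw":150,"offset":[0,0,-1.3],"turn":[0,0,0]},{"claw":255,"offset":[-1.4,0,0],"turn":[0,0,0]},{"claw":255,"offset":[-1.4,0,0],"turn":[0,0,0]},{"claw":255,"offset":[-1.4,0,0],"turn":[0,0,0]},{"claw":255,"offset":[-1.3,0,0],"turn":[0,0,0]},{"claw":255,"offset":[0,0,1],"turn":[0,0,0]},{"claw":255,"offset":[0,0,1],"turn":[0,0,0]}]' 15
python3 go.py .593 .1211 .091 .211
```

```text
t: 14.45
position: [0.5928, 0.1211, 0.125]
eef_rot: [-0.334, 3.123, 0.0]
force: [-0.0, -0.1, -0.7]
grip_width: 0.0005
gripper_force: 0.0
t 14.45 pos [0.5928 0.1211 0.125 ] yaw -2.928 tilt tool z [ 4.e-04  2.e-04 -1.e+00] off_cm [-0.02 -0.01  3.4 ] turn z 0.002 F [-0.  -0.1 -0.7] M [0.05 0.06 0.03] w 0.0005 q [-0.56  0.51  0.39  1.78 -0.24  0.89  1.72]
```

```bash
python3 -m crank '[{"claw":255,"offset":[0,0,0.7],"turn":[0,0,0]},{"claw":255,"offset":[0,0,0.7],"turn":[0,0,0]},{"claw":255,"offset":[0,0,0.6],"turn":[0,0,0]},{"claw":255,"offset":[0,0,0.5],"turn":[0,0,0]},{"claw":255,"offset":[0,0,0.4],"turn":[0,0,0]},{"claw":255,"offset":[0,0,0.2],"turn":[0,0,0]},{"claw":255,"offset":[0,0,0.2],"turn":[0,0,0]},{"claw":255,"offset":[0,0,0.1],"turn":[0,0,0]},{"claw":255,"offset":[0,0,0],"turn":[0,0,0]},{"claw":255,"offset":[0,0,0],"turn":[0,0,0]}]'
python3 go.py .593 .1211 .091 .211
```

```text
t: 15.45
position: [0.5931, 0.1212, 0.0913]
eef_rot: [-0.334, 3.123, 0.0]
force: [0.0, 0.5, 0.3]
grip_width: 0.0005
gripper_force: 0.0
t 15.45 pos [0.5931 0.1212 0.0913] yaw -2.928 tilt tool z [ 3.e-04  1.e-04 -1.e+00] off_cm [ 0.01 -0.01  0.03] turn z 0.002 F [0.  0.5 0.3] M [-0.04 -0.03  0.02] w 0.0005 q [-0.55  0.56  0.37  1.81 -0.26  0.83  1.73]
```

```bash
python3 -m crank '[{"claw":255,"offset":[0,0,0.06],"turn":[0,0,0]},{"claw":255,"offset":[0,0,0.06],"turn":[0,0,0]},{"claw":255,"offset":[0,0,0.06],"turn":[0,0,0]},{"claw":255,"offset":[0,0,0.06],"turn":[0,0,0]},{"claw":255,"offset":[0,0,0.06],"turn":[0,0,0]},{"claw":255,"offset":[0,0,0.06],"turn":[0,0,0]},{"claw":255,"offset":[0,0,0.06],"turn":[0,0,0]},{"claw":255,"offset":[0,0,0.06],"turn":[0,0,0]},{"claw":255,"offset":[0,0,0],"turn":[0,0,0]},{"claw":255,"offset":[0,0,0],"turn":[0,0,0]}]'
python3 go.py .593 .1211 .08 .211
```

```text
t: 16.45
position: [0.5932, 0.1213, 0.0867]
eef_rot: [-0.334, 3.123, 0.0]
force: [-0.4, -0.2, 5.2]
grip_width: 0.0006
gripper_force: 2.7
t 16.45 pos [0.5932 0.1213 0.0867] yaw -2.928 tilt tool z [ 5.e-04  3.e-04 -1.e+00] off_cm [ 0.03 -0.01  0.67] turn z 0.002 F [-0.4 -0.2  5.2] M [0.05 0.19 0.01] w 0.0006 q [-0.55  0.56  0.37  1.81 -0.27  0.82  1.74]
```

```bash
python3 -m crank '[{"claw":255,"offset":[0,0,0.06],"turn":[0,0,0]},{"claw":255,"offset":[0,0,0.06],"turn":[0,0,0]},{"claw":255,"offset":[0,0,0.06],"turn":[0,0,0]},{"claw":255,"offset":[0,0,0.06],"turn":[0,0,0]},{"claw":255,"offset":[0,0,0.06],"turn":[0,0,0]},{"claw":255,"offset":[0,0,0.06],"turn":[0,0,0]},{"claw":255,"offset":[0,0,0.06],"turn":[0,0,0]},{"claw":255,"offset":[0,0,0.06],"turn":[0,0,0]},{"claw":255,"offset":[0,0,0],"turn":[0,0,0]},{"claw":255,"offset":[0,0,0],"turn":[0,0,0]}]'
python3 go.py .593 .1211 .08 .211
```

```text
t: 17.45
position: [0.5936, 0.1213, 0.0828]
eef_rot: [-0.334, 3.122, 0.001]
force: [-1.7, 0.1, 12.7]
grip_width: 0.001
gripper_force: 6.2
t 17.45 pos [0.5936 0.1213 0.0828] yaw -2.928 tilt tool z [ 1.2e-03  8.0e-04 -1.0e+00] off_cm [ 0.06 -0.01  0.28] turn z 0.002 F [-1.7  0.1 12.7] M [-0.07  0.67 -0.  ] w 0.001 q [-0.54  0.57  0.36  1.81 -0.27  0.81  1.74]
```

```bash
python3 -m crank '[{"claw":255,"offset":[0,0,0.06],"turn":[0,0,0]},{"claw":255,"offset":[0,0,0.06],"turn":[0,0,0]},{"claw":255,"offset":[0,0,0.06],"turn":[0,0,0]},{"claw":255,"offset":[0,0,0.06],"turn":[0,0,0]},{"claw":255,"offset":[0,0,0.06],"turn":[0,0,0]},{"claw":255,"offset":[0,0,0.06],"turn":[0,0,0]},{"claw":255,"offset":[0,0,0],"turn":[0,0,0]},{"claw":255,"offset":[0,0,0],"turn":[0,0,0]},{"claw":255,"offset":[0,0,0],"turn":[0,0,0]},{"claw":255,"offset":[0,0,0],"turn":[0,0,0]}]'
python3 go.py .593 .1211 .08 .211
```

```text
t: 18.45
position: [0.5935, 0.1213, 0.0783]
eef_rot: [-0.334, 3.123, 0.0]
force: [0.1, 0.2, 5.3]
grip_width: 0.0006
gripper_force: 2.8
t 18.45 pos [0.5935 0.1213 0.0783] yaw -2.928 tilt tool z [ 1.e-03  3.e-04 -1.e+00] off_cm [ 0.05 -0.   -0.17] turn z 0.002 F [0.1 0.2 5.3] M [ 0.07  0.07 -0.04] w 0.0006 q [-0.54  0.58  0.36  1.81 -0.27  0.8   1.74]
```

That end clicked (12.7 N rising, then 5.3 N). I'll seat it firmly, then retreat.

```bash
python3 -m crank '[{"claw":255,"offset":[0,0,0.06],"turn":[0,0,0]},{"claw":255,"offset":[0,0,0.06],"turn":[0,0,0]},{"claw":255,"offset":[0,0,0.06],"turn":[0,0,0]},{"claw":255,"offset":[0,0,0.06],"turn":[0,0,0]},{"claw":255,"offset":[0,0,0.06],"turn":[0,0,0]},{"claw":255,"offset":[0,0,0.06],"turn":[0,0,0]},{"claw":255,"offset":[0,0,0],"turn":[0,0,0]},{"claw":255,"offset":[0,0,0],"turn":[0,0,0]},{"claw":255,"offset":[0,0,0],"turn":[0,0,0]},{"claw":255,"offset":[0,0,0],"turn":[0,0,0]}]'
python3 go.py .593 .1211 .08 .211
```

```text
t: 19.45
position: [0.5936, 0.1213, 0.0753]
eef_rot: [-0.334, 3.122, 0.001]
force: [-2.1, 0.8, 11.9]
grip_width: 0.0003
gripper_force: 5.5
t 19.45 pos [0.5936 0.1213 0.0753] yaw -2.928 tilt tool z [ 1.2e-03  6.0e-04 -1.0e+00] off_cm [ 0.06 -0.   -0.47] turn z 0.002 F [-2.1  0.8 11.9] M [-0.01  0.53  0.01] w 0.0003 q [-0.54  0.58  0.36  1.81 -0.27  0.79  1.74]
```

```bash
python3 -m crank '[{"claw":255,"offset":[0,0,-1],"turn":[0,0,0]},{"claw":255,"offset":[0,0,-2.5],"turn":[0,0,0]},{"claw":255,"offset":[0,0,-3],"turn":[0,0,0]},{"claw":255,"offset":[2.75,0,-0.5],"turn":[0,0,0]},{"claw":255,"offset":[2.75,0,0],"turn":[0,0,0]},{"claw":255,"offset":[2.75,0,0],"turn":[0,0,0]},{"claw":255,"offset":[2.75,0,0],"turn":[0,0,0]},{"claw":255,"offset":[0,0,1],"turn":[0,0,0]},{"claw":255,"offset":[0,0,1],"turn":[0,0,0]},{"claw":255,"offset":[0,0,0],"turn":[0,0,0]}]'
python3 go.py .4855 .098 .093 .211
```

```text
t: 20.45
position: [0.4855, 0.098, 0.1231]
eef_rot: [0.335, -3.122, 0.001]
force: [0.4, 0.7, -0.2]
grip_width: 0.0005
gripper_force: 0.0
t 20.45 pos [0.4855 0.098  0.1231] yaw -2.928 tilt tool z [-1.4e-03 -8.0e-04 -1.0e+00] off_cm [-0.   -0.    3.01] turn z 0.002 F [ 0.4  0.7 -0.2] M [-0.01  0.    0.03] w 0.0005 q [-0.62  0.35  0.4   2.05 -0.19  0.78  1.68]
```

```bash
python3 -m crank '[{"claw":255,"offset":[0,0,0.7],"turn":[0,0,0]},{"claw":255,"offset":[0,0,0.7],"turn":[0,0,0]},{"claw":255,"offset":[0,0,0.6],"turn":[0,0,0]},{"claw":255,"offset":[0,0,0.5],"turn":[0,0,0]},{"claw":255,"offset":[0,0,0.3],"turn":[0,0,0]},{"claw":255,"offset":[0,0,0.2],"turn":[0,0,0]},{"claw":255,"offset":[0,0,0.1],"turn":[0,0,0]},{"claw":255,"offset":[0,0,0.1],"turn":[0,0,0]},{"claw":255,"offset":[0,0,0],"turn":[0,0,0]},{"claw":255,"offset":[0,0,0],"turn":[0,0,0]}]'
python3 go.py .4855 .098 .08 .211
```

```text
t: 21.45
position: [0.4856, 0.0979, 0.0925]
eef_rot: [-0.334, 3.124, 0.0]
force: [0.5, 0.1, -0.2]
grip_width: 0.0002
gripper_force: 0.0
t 21.45 pos [0.4856 0.0979 0.0925] yaw -2.928 tilt tool z [ 2.e-04  1.e-04 -1.e+00] off_cm [0.01 0.01 1.25] turn z 0.002 F [ 0.5  0.1 -0.2] M [0.   0.03 0.03] w 0.0002 q [-0.6   0.4   0.38  2.07 -0.23  0.71  1.71]
```

```bash
python3 -m crank '[{"claw":255,"offset":[0,0,0.08],"turn":[0,0,0]},{"claw":255,"offset":[0,0,0.08],"turn":[0,0,0]},{"claw":255,"offset":[0,0,0.08],"turn":[0,0,0]},{"claw":255,"offset":[0,0,0.08],"turn":[0,0,0]},{"claw":255,"offset":[0,0,0.08],"turn":[0,0,0]},{"claw":255,"offset":[0,0,0.08],"turn":[0,0,0]},{"claw":255,"offset":[0,0,0.08],"turn":[0,0,0]},{"claw":255,"offset":[0,0,0.08],"turn":[0,0,0]},{"claw":255,"offset":[0,0,0],"turn":[0,0,0]},{"claw":255,"offset":[0,0,0],"turn":[0,0,0]}]'
python3 go.py .4855 .098 .08 .211
```

```text
t: 22.45
position: [0.4857, 0.098, 0.0863]
eef_rot: [-0.334, 3.123, 0.0]
force: [-0.9, -0.2, 6.6]
grip_width: 0.0005
gripper_force: 3.4
t 22.45 pos [0.4857 0.098  0.0863] yaw -2.928 tilt tool z [ 4.e-04  3.e-04 -1.e+00] off_cm [0.02 0.01 0.63] turn z 0.002 F [-0.9 -0.2  6.6] M [0.   0.39 0.03] w 0.0005 q [-0.6   0.41  0.38  2.08 -0.23  0.69  1.71]
```

```bash
python3 -m crank '[{"claw":255,"offset":[0,0,0.06],"turn":[0,0,0]},{"claw":255,"offset":[0,0,0.06],"turn":[0,0,0]},{"claw":255,"offset":[0,0,0.06],"turn":[0,0,0]},{"claw":255,"offset":[0,0,0.06],"turn":[0,0,0]},{"claw":255,"offset":[0,0,0.06],"turn":[0,0,0]},{"claw":255,"offset":[0,0,0.06],"turn":[0,0,0]},{"claw":255,"offset":[0,0,0.06],"turn":[0,0,0]},{"claw":255,"offset":[0,0,0.06],"turn":[0,0,0]},{"claw":255,"offset":[0,0,0],"turn":[0,0,0]},{"claw":255,"offset":[0,0,0],"turn":[0,0,0]}]'
python3 go.py .4855 .098 .08 .211
```

```text
t: 23.45
position: [0.4859, 0.098, 0.082]
eef_rot: [-0.334, 3.123, 0.001]
force: [-2.6, -1.4, 15.1]
grip_width: 0.0001
gripper_force: 6.9
t 23.45 pos [0.4859 0.098  0.082 ] yaw -2.929 tilt tool z [ 7.e-04  8.e-04 -1.e+00] off_cm [0.04 0.01 0.2 ] turn z 0.002 F [-2.6 -1.4 15.1] M [-0.1   0.87 -0.01] w 0.0001 q [-0.6   0.42  0.37  2.08 -0.24  0.68  1.72]
```

```bash
python3 -m crank '[{"claw":255,"offset":[0,0,0.05],"turn":[0,0,0]},{"claw":255,"offset":[0,0,0.05],"turn":[0,0,0]},{"claw":255,"offset":[0,0,0.05],"turn":[0,0,0]},{"claw":255,"offset":[0,0,0.05],"turn":[0,0,0]},{"claw":255,"offset":[0,0,0.05],"turn":[0,0,0]},{"claw":255,"offset":[0,0,0.05],"turn":[0,0,0]},{"claw":255,"offset":[0,0,0],"turn":[0,0,0]},{"claw":255,"offset":[0,0,0],"turn":[0,0,0]},{"claw":255,"offset":[0,0,0],"turn":[0,0,0]},{"claw":255,"offset":[0,0,0],"turn":[0,0,0]}]'
python3 go.py .4855 .098 .08 .211
```

```text
t: 24.45
position: [0.4856, 0.098, 0.0782]
eef_rot: [-0.334, 3.124, 0.0]
force: [-0.4, 0.1, 4.9]
grip_width: 0.0008
gripper_force: 2.4
t 24.45 pos [0.4856 0.098  0.0782] yaw -2.928 tilt tool z [ 1.e-04  1.e-04 -1.e+00] off_cm [ 0.01  0.   -0.18] turn z 0.002 F [-0.4  0.1  4.9] M [0.14 0.08 0.  ] w 0.0008 q [-0.59  0.42  0.37  2.08 -0.24  0.68  1.72]
```

The second end clicked (15 N, then 4.9 N). I'll seat it firmly.

```bash
python3 -m crank '[{"claw":255,"offset":[0,0,0.06],"turn":[0,0,0]},{"claw":255,"offset":[0,0,0.06],"turn":[0,0,0]},{"claw":255,"offset":[0,0,0.06],"turn":[0,0,0]},{"claw":255,"offset":[0,0,0.06],"turn":[0,0,0]},{"claw":255,"offset":[0,0,0.06],"turn":[0,0,0]},{"claw":255,"offset":[0,0,0.06],"turn":[0,0,0]},{"claw":255,"offset":[0,0,0.06],"turn":[0,0,0]},{"claw":255,"offset":[0,0,0],"turn":[0,0,0]},{"claw":255,"offset":[0,0,0],"turn":[0,0,0]},{"claw":255,"offset":[0,0,0],"turn":[0,0,0]}]'
python3 go.py .4855 .098 .08 .211
python3 -m crank '[{"claw":255,"offset":[0,0,-1],"turn":[0,0,0]},{"claw":255,"offset":[0,0,-2.5],"turn":[0,0,0]},{"claw":255,"offset":[0,0,-3],"turn":[0,0,0]},{"claw":255,"offset":[0,0,-2.5],"turn":[0,0,0]},{"claw":255,"offset":[4,0,0],"turn":[0,0,0]},{"claw":255,"offset":[4,0,0],"turn":[0,0,0]},{"claw":255,"offset":[0,-4.5,0],"turn":[0,0,0]},{"claw":255,"offset":[0,-4.5,0],"turn":[0,0,0]},{"claw":255,"offset":[0,-4.5,0],"turn":[0,0,0]},{"claw":255,"offset":[0,0,0],"turn":[0,0,0]}]'
python3 - <<'E'
from h import *
b,db=imaging.capture('side');a,da=imaging.capture('top')
np.savez('k4.npz',a=a,b=b,da=da,db=db)
a=cv2.resize(a[140:220,150:230,::-1],None,fx=4,fy=4,interpolation=cv2.INTER_CUBIC)
b=cv2.resize(b[215:295,155:275,::-1],None,fx=4,fy=4,interpolation=cv2.INTER_CUBIC)
cv2.imwrite('pics/k4.png',np.hstack([a,b]))
E
```

```text
t: 25.45
position: [0.4856, 0.0979, 0.0744]
eef_rot: [-0.334, 3.124, 0.001]
force: [-2.7, -0.6, 11.8]
grip_width: 0.0004
gripper_force: 5.7
t 25.45 pos [0.4856 0.0979 0.0744] yaw -2.929 tilt tool z [ 2.e-04  4.e-04 -1.e+00] off_cm [ 0.01  0.01 -0.56] turn z 0.002 F [-2.7 -0.6 11.8] M [-0.04  0.62  0.05] w 0.0004 q [-0.59  0.43  0.37  2.08 -0.25  0.67  1.73]
t: 26.45
position: [0.4364, -0.0564, 0.1645]
eef_rot: [-0.323, 3.124, -0.003]
force: [0.2, 0.8, -0.3]
grip_width: 0.0004
gripper_force: 0.0
```

View pics/k4.png

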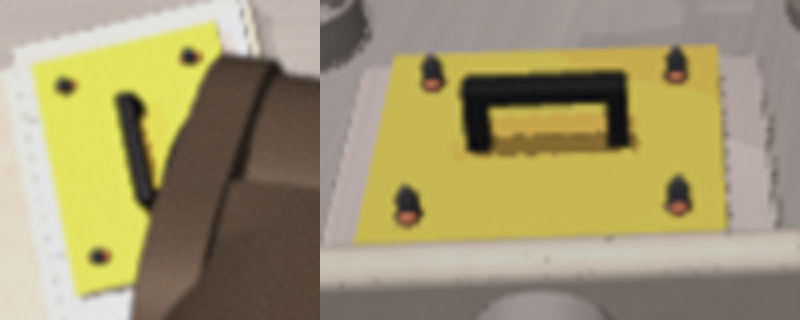

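All four studs stand well proud with their orange balls showing, at (432,75), (676,65), (407,205) and (679,195). The protrusions look equal. I'll check the plate's plane by depth.

```bash
python3 - <<'E'
from h import *
f=np.load('k4.npz');b,d=f['b'],f['db']
f0=np.load('side0.npz')['d']
hsv=cv2.cvtColor(b,cv2.COLOR_RGB2HSV);m=cv2.inRange(hsv,(20,90,60),(36,255,255));m[:215]=0;m[290:]=0;m[:,:155]=0;m[:,275:]=0
m=cv2.erode(m,np.ones((3,3)))
v,u=np.nonzero(m);P=np.array([at_d('side',x,y,d[y,x]) for x,y in zip(u,v) if d[y,x]>0])
c,s=np.cos(.211),np.sin(.211);L=(P[:,:2]-[.5388,.109])@np.array([[c,-s],[s,c]])
k=(abs(P[:,2]-.064)<.02)
A=np.c_[L[k],np.ones(k.sum())];w=np.linalg.lstsq(A,P[k,2],rcond=None)[0];print(k.sum(),'plane dz/dx dz/dy z0',w)
for x in(.055,-.055):
  for y in(.04,-.04):print(x,y,(w@[x,y,1]).round(4), np.median(P[k,2][np.hypot(L[k,0]-x,L[k,1]-y)<.015]))
# white deck corners for reference (z .046)
for x,y in[(.085,.0),(-.085,0),(-.085,-.03),(.085,-.03)]:
  p=imaging.camera_params('side');T=np.linalg.inv(np.array(p['T']));W=np.array([.5388,.109])+np.array([[c,-s],[s,c]])@[x,y]
  q=T@[*W,.046,1];uu=p['fx']*q[0]/q[2]+p['cx'];vv=p['fy']*q[1]/q[2]+p['cy'];i,j=int(round(vv)),int(round(uu))
  print('deck',x,y,np.median([at_d('side',jj,ii,d[ii,jj])[2] for ii in(i-1,i,i+1) for jj in (j-1,j,j+1)]))
E
```

```text
2955 plane dz/dx dz/dy z0 [0.0010752  0.00117891 0.06418234]
0.055 0.04 0.0643 0.06421879464590752
0.055 -0.04 0.0642 0.06435214157154157
-0.055 0.04 0.0642 0.0641768401329722
-0.055 -0.04 0.0641 0.06405937927204841
deck 0.085 0.0 0.04471309287771119
deck -0.085 0 0.04495042509431896
deck -0.085 -0.03 0.045224595254358346
deck 0.085 -0.03 0.04494611418882127
```

```bash
python3 -c "
from workcell import workorder
print(workorder.hand_in())"
```

```text
the job is handed in; nothing more can be done
None
```

The guard is clicked onto all four studs, level to about 0.2 mm and about 1 mm above the shoulders by camera depth (limit 2.2 mm). It is released with the arm clear, and the job was handed in at about 26.5 s; no verdict came back.

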